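# Load two bar blanks in the stop corner and set the feed rod to its middle click

### The arm

A 6-joint arm with a two-finger parallel gripper is mounted at the origin on the work surface. World frame = base frame: x ahead of the robot, y to its left, z up, the work surface at z = 0. Lengths are in m, angles in rad, forces in N, time in s.
With the tool pointing down it reaches from about 0.25 to 0.725 m from the base axis. Payload 4 kg.
Tool frame: the origin (TCP) lies at the very end of the fingers, on their centre line; the grasp point (between the pads) lies 19 mm behind it; x points along the fingers, z is the direction in which the jaws open and shut, and the axes are right-handed (so a half turn about x gives the same grasp; the last joint's range is limited). The gripper opens to 85 mm and grips with 20 to 120 N. Pads are 22 mm wide; open, the fingers measure 114 mm over their backs; the gripper's body (76 mm by 85 mm) begins 54 mm behind the grasp point. The pads swing forward as they close: fully open they stand 13 mm farther back than shut.
Start: joints at [1.107, 0.241, 0.005, 1.335, 0, 1.571], TCP at [0.224, 0.447, 0.231] pointing down, gripper open.
Joint ranges: [-2.72, 2.72], [-1.05, 1.87], [-1.09, 1.28], [-1.99, 2.15], [-1.42, 1.44], [-3.14, 3.14]. Speed limits (rad/s): [2.79, 2.79, 3.14, 3.14, 3.14, 3.14].

### API

Orientations are given as a unit quaternion [x, y, z, w].
In Python, from workcell import bot gives the robot as it stands.
- The arm moves only by the tool apply_moves, never from a script. Its argument "targets" is one flat list of numbers, 7 for each row, row after row: the shift along the tool's x, y, z in units of 25 cm (1.0 is 25 cm), then the turn, a rotation vector about the tool's x, y, z in units of 0.5 rad (1.0 is 0.5 rad), then the opening, from 0 (shut) to 1 (fully open). In form: [tx, ty, tz, wx, wy, wz, claw, tx, ty, tz, wx, wy, wz, claw, ...]. A call has 1 to 12 rows; each row is the pose to reach, as a shift and turn from the pose commanded when the call began, along the tool's axes at that moment; what a row does not reach only later rows make up. A row lasts 1/12 s, in which the tool goes at most 41.7 mm and 7.16 degrees, less where a joint would pass 70% of its speed; a pose out of reach is approached as far as the arm can. A call with a number of a shift or a turn outside -1 to 1 is refused whole. A call with a gripper value outside its range is refused whole. The fingers move at their own pace and stop on an object; the grip force is fixed at half the most. Time passes only in rows, so rows that repeat a pose let the fingers close. It gives the time, the measured TCP pose, the force and the opening at its end, in the units of the state.
- bot.get_obs(): the state, without advancing time (a new reading comes with each control period).
- bot.camera(name): name is "scene" or "top" or "wrist"; returns (picture, depth): 400x640x3 uint8, red, green, blue; 400x640 float32, m along the optical axis (not along the pixel's ray), 0 where there is no reading.
- bot.camera_params(name): a dict with "fx", "fy", "cx", "cy" (pixels), "T" (4x4, takes a point from camera to world coordinates); the wrist camera has in their place "tool_from_camera" (4x4, takes a point from camera to tool coordinates, whose origin is the TCP and whose axes are the tool frame's). Camera axes: x right, y up, looking along -z (the intrinsics and any distortion apply to the point x, -y, -z); pixel columns grow to the right and rows downward; lengths in m; the calibration is good to about 2 mm. A picture is of the moment at which its call begins: read the wrist's pose just before it. camera_params takes no time and is no camera call.
- bot.job_done(): hands the job in, once; it reports no verdict.
The state is a dict: "clock": time; "joint_pos": joint angles; "joint_vel": joint speeds; "tau": joint torques, N m; "eef_pos": TCP position; "tool_rot": TCP orientation; "ft_force": force on the tool from outside, world axes, zero at the start; "ft_torque": the same for the moment, N m; "grip_width": finger opening in m.
Only numpy, scipy, OpenCV 4.12 (cv2) and the standard library are available. Lean on these libraries where they do the work, as an engineer would, in place of code of your own. Each camera call takes 0.05 s, during which the arm holds its last target.

### The job

Set up the next job: push the long aluminium blank fully home into the corner of the stop plate, one long side flat against the back rail and its end against the side rail, then pack the short blank end-to-end against it, with its long side also flat against the back rail. Then pull the feed gearbox's rod out to its middle click, without running past it to the outer click. Leave both blanks lying flat and snug, and leave the brush and the oil bottle where they are.

Things in the scene. Friction and masses are not known exactly. Their poses are not given: they have to be found in the camera images.
- stop_plate: Fixed steel plate, 250 (x) by 260 (y) by 15 mm thick, left or right of the middle, yaw within 0.15 rad; its dark dots are not holes. Origin: centre of its underside. Two dark rails, 8 mm high above the plate's top: back rail along the far (+x) edge, inner face at plate x = +110 mm; side rail along the left (+y) edge, inner face at plate y = +105 mm.
- corner (a point): The stop corner: where the inner faces of the back rail and the side rail meet, at the level of the plate's top; axes as the plate's. The blanks go on the -x, -y side of it.
- long_mid (a point): Centre (half-way up) of the long blank, a loose aluminium bar 45 (its x) by 90 (its y) by 45 mm high, 0.5 kg, dark dot on top. Starts flat on the plate, its length within 0.3 rad of the back rail's. Fully home, it is 22.5 mm in plate x and 45 mm in plate y from the corner.
- short_mid (a point): Centre (half-way up) of the short blank, like the long one but 60 mm long (its y), 45 by 45 mm across, 0.33 kg. Starts on the plate beside the long one, on either side of it. Packed, its centre is 75 mm from the long blank's in plate -y and 22.5 mm from the back rail.
- gearbox: Grey feed gearbox fixed to the bench, 90 (x) by 120 (y) by 110 mm high, a finned black motor behind it, yaw within 0.25 rad. Origin: on the bench straight below the knob's pushed-in position, 55 mm in front (-x) of the box's front face. The rod leaves the front face towards the robot, along the box's -x.
- rod (a joint): Travel of the selector rod (m), growing as it is pulled out along the gearbox's -x: 0 fully in, 0.018 middle click, 0.036 outer click. Starts in the inner click. Springs draw it into the nearest click: leaving one takes about 7 N; from about 9 mm out it is drawn on to the middle, from about 27 mm to the outer one.
- rod_knob (a point): Centre of the black round knob at the rod's end: a cylinder 30 mm in diameter, 22 mm long along the rod, 80 mm above the bench, on a 10 mm steel rod; moves with the rod; axes as the gearbox's. Pushed in, 36 mm lie between the knob's back and the collar on the gearbox's face.
- brush: Loose bench brush, 170 mm long, lying in the middle of the bench between plate and gearbox, roughly along x. Origin: centre of its underside. Not to be moved.
- oil_bottle: Loose white bottle, 56 mm in diameter, 150 mm tall, standing beyond the brush. Origin: centre of its underside. Not to be moved.
There are look-alikes about, which are no part of the job. Leave any blue or red look-alike of the part that bears long_mid alone.

How it is judged:
On the way, in this order (a step that is already met when the one before it is completed fails the run):
1. the long blank is home in the stop corner, against both rails (x of long_mid in the frame of stop_plate between 0.085 and 0.0895 m and angle between the y axis of long_mid and the y axis of stop_plate, either way round below 0.05 rad and angle between long_mid's own z axis and vertical below 0.05 rad and z of long_mid in the frame of stop_plate between 0.0345 and 0.0405 m and y of long_mid in the frame of stop_plate between 0.0575 and 0.062 m), for 0.2 s.
2. the short blank is packed against it and the back rail, the long one still home (all of step 1 and x of short_mid in the frame of stop_plate between 0.085 and 0.0895 m and angle between the y axis of short_mid and the y axis of stop_plate, either way round below 0.05 rad and angle between short_mid's own z axis and vertical below 0.05 rad and z of short_mid in the frame of stop_plate between 0.0345 and 0.0405 m and horizontal distance between long_mid and short_mid below 0.078 m and y of short_mid in the frame of stop_plate below 0 m), for 0.2 s.
3. the rod rests at its middle click (value of joint rod between 0.0155 and 0.0205 m and velocity of joint rod between -0.01 and 0.01 m/s), for 0.2 s.
At the end, for the whole second after the job is handed in: Long blank in the stop corner within 2.5 mm of both rails, short blank within 2.5 mm of the back rail and 3 mm of the long one's end, both flat on the plate and square within 0.05 rad; rod at rest at its middle click, 18 mm out within 2.5 mm; brush and bottle moved under 30 mm, at rest (all of step 2 and all of step 3 and linear speed of each of brush, oil_bottle below 0.01 m/s); the robot touches nothing.
It fails at once if the rod is pulled past the middle towards the outer click (value of joint rod above 0.03 m).
It fails at once if the brush is displaced (distance of brush from where it was at the start of the episode above 0.03 m).
It fails at once if the oil bottle is displaced (distance of oil_bottle from where it was at the start of the episode above 0.03 m).
It also fails if it takes over 69 s, if anything falls off the work surface, if the arm or the gripper's body presses on something with over 40 N, if the wrist force passes 120 N, or if a joint passes its speed limit or range.

## Working session

There is one attempt and no reset: what is moved stays moved. The work goes in short steps, Python scripts to look and compute and a tool call to move; the robot and the scene stay as the last step left them, time stands still between calls to the robot, and variables do not carry over. Pictures are saved under pics/ and viewed, and the job is handed in when it is done.

Besides the shell and the picture viewer there is one more tool, called as name(argument=value, ...), one argument or row to a line, values as JSON. apply_moves: Moves the arm, as the interface text tells. Its arguments: {"type":"object","properties":{"targets":{"type":"array"}},"required":["targets"]}

```bash
mkdir -p pics; ls; cat > h.py <<'E'
import numpy as np, cv2
from workcell import bot
from scipy.spatial.transform import Rotation as R
def cam(name):
    o=bot.get_obs(); im,d=bot.camera(name); p=bot.camera_params(name)
    if name=="wrist":
        T=np.eye(4);T[:3,:3]=R.from_quat(o["tool_rot"]).as_matrix();T[:3,3]=o["eef_pos"]
        T=T@np.array(p["tool_from_camera"])
    else: T=np.array(p["T"])
    return im,d,p,T
def ray(p,T,u,v):
    q=np.array([(u-p["cx"])/p["fx"],-(v-p["cy"])/p["fy"],-1.0]); return T[:3,3],T[:3,:3]@q
def onz(p,T,u,v,z):
    o,r=ray(p,T,u,v); return o+r*(z-o[2])/r[2]
def cloud(p,T,d):
    v,u=np.mgrid[0:d.shape[0],0:d.shape[1]]
    q=np.stack([(u-p["cx"])/p["fx"]*d,-(v-p["cy"])/p["fy"]*d,-d],-1)
    return q@T[:3,:3].T+T[:3,3]
def save(n,im): cv2.imwrite("pics/"+n,im[:,:,::-1])
E
python3 - <<'E'
from h import *
import pickle
D={}
for n in ("scene","top"):
    D[n]=cam(n); save(n+"0.png",D[n][0]); print(n,D[n][2],)
pickle.dump(D,open("d0.pkl","wb"))
print(bot.get_obs())
E
```

```text
pics
scene {'fx': 368.2445089872557, 'fy': 368.2445089872557, 'cx': 314.78326136469184, 'cy': 197.40262460432152, 'T': array([[ 0.88108344, -0.33610965,  0.33274955,  0.81061052],
       [ 0.47295944,  0.62442262, -0.62161545, -0.50840376],
       [ 0.0011546 ,  0.70507212,  0.70913466,  0.68304619],
       [ 0.        ,  0.        ,  0.        ,  1.        ]])}
top {'fx': 377.6849382762539, 'fy': 377.6849382762539, 'cx': 324.428068517176, 'cy': 198.34539879023092, 'T': array([[-0.00374133,  0.99099209, -0.13386817,  0.43090461],
       [-0.99972878, -0.00678388, -0.02227903, -0.00374201],
       [-0.02298649,  0.13374851,  0.99074869,  1.01511989],
       [ 0.        ,  0.        ,  0.        ,  1.        ]])}
{'clock': 0.1, 'joint_pos': array([1.10696616e+00, 2.41366246e-01, 3.86798923e-03, 1.33521312e+00,
       1.96717920e-05, 1.57075363e+00]), 'joint_vel': array([-5.61131883e-04, -1.01962976e-03,  4.43549345e-03, -5.34203934e-04,
        8.18560111e-06, -1.22620688e-04]), 'tau': array([ 2.55726917e-05, -3.73138511e+01,  2.53009593e+01,  1.08446163e-02,
        7.22299455e-05,  2.71396132e-06]), 'eef_pos': array([0.22342947, 0.44666841, 0.23049115]), 'tool_rot': array([-0.37205577,  0.60210633,  0.37135582,  0.60094703]), 'ft_force': array([-0.13552318, -0.92840765, -1.07620342]), 'ft_torque': array([ 0.02937599, -0.00281074,  0.0268399 ]), 'grip_width': 0.08560203237148577}
```

View pics/scene0.png

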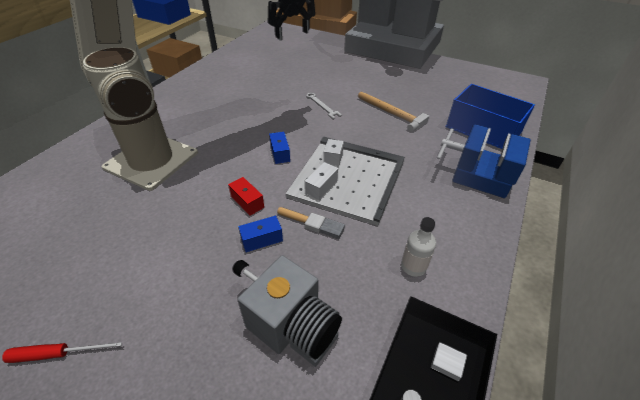

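View pics/top0.png

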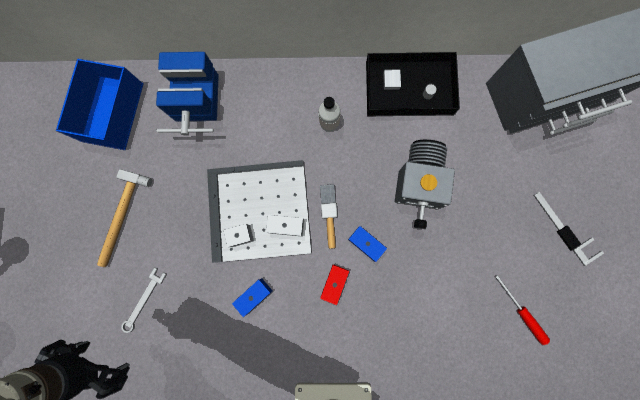

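The top view shows the plate at (262,213) with its back rail at row ~165 and its side rail at column ~213. On it are two bare aluminium candidates: the long blank at (285,226) and the short one at (237,235). The look-alikes are blue bars at (252,297) and (367,244), a red bar at (335,285), and a white block in the black tray at (392,78). The gearbox knob is at (420,224), and the blue vice with its handle at (187,100) resembles the gearbox. A close crop will check these picks.

```bash
python3 - <<'E'
from h import *
import pickle
D=pickle.load(open("d0.pkl","rb"))
im=D["top"][0]; save("crop_top.png",cv2.resize(im[150:275,200:360],None,fx=5,fy=4.8,interpolation=cv2.INTER_CUBIC)[:600])
im=D["scene"][0]; save("crop_sc.png",cv2.resize(im[130:230,270:420],None,fx=5,fy=5,interpolation=cv2.INTER_CUBIC))
im=D["top"][0]; save("crop_gb.png",cv2.resize(im[130:240,380:480],None,fx=5,fy=5,interpolation=cv2.INTER_CUBIC))
_,d,p,T=D["top"];P=cloud(p,T,d)
for u,v in [(285,226),(237,235),(262,200),(420,224),(430,182),(331,215),(331,240),(330,110),(213,200),(262,166)]: print(u,v,P[v,u].round(4))
E
```

```text
285 226 [0.4898 0.1176 0.0625]
237 235 [0.4678 0.2399 0.059 ]
262 200 [0.5623 0.1856 0.0184]
420 224 [ 0.4908 -0.214   0.0965]
430 182 [ 0.5905 -0.2376  0.1147]
331 215 [0.521  0.0014 0.0181]
331 240 [0.4551 0.0018 0.0209]
330 110 [0.7716 0.0018 0.1208]
213 200 [0.5629 0.3168 0.0205]
262 166 [0.6539 0.1863 0.0233]
```

View pics/crop_top.png

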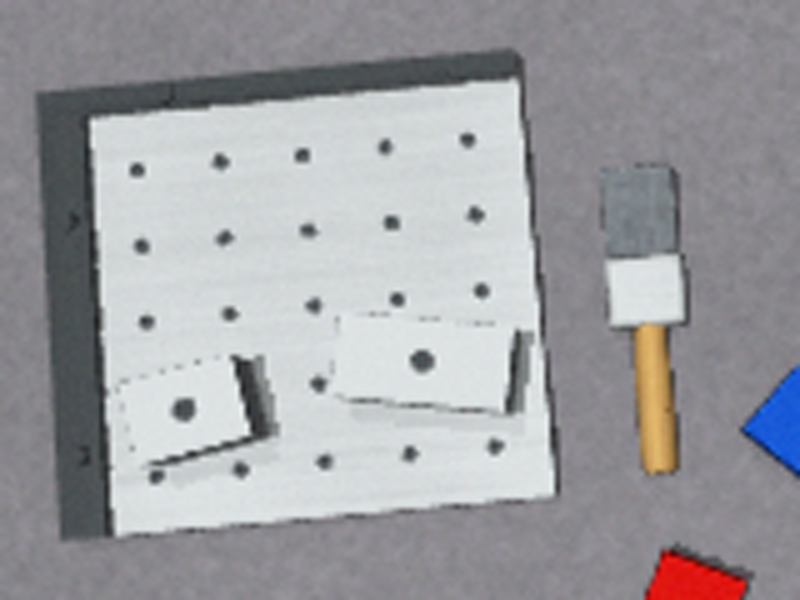

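View pics/crop_sc.png

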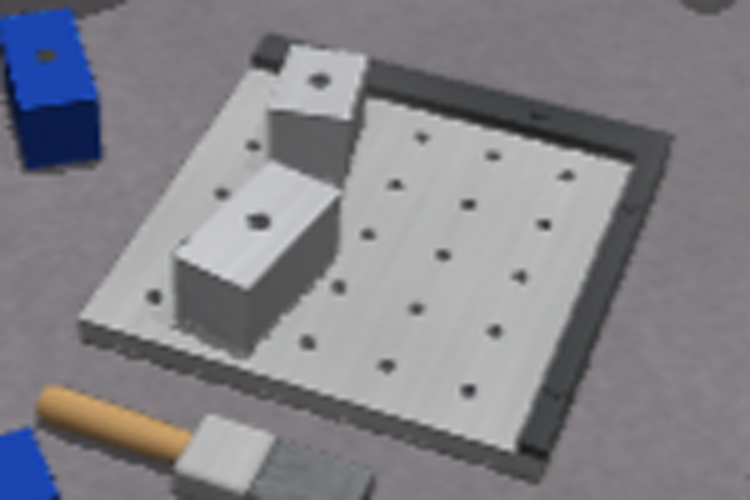

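View pics/crop_gb.png

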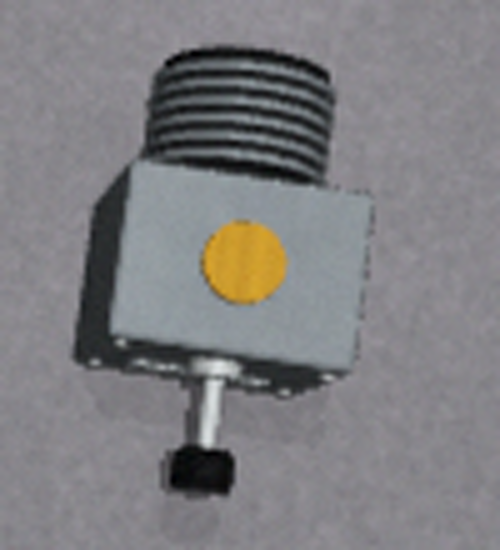

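The crop confirms the choice. The bare 90 mm bar with a dark dot at top-view (285,226) is the long blank and the shorter one at (237,235) is the short blank, both on the plate. The rod knob at (420,224) belongs to the grey gearbox with the finned motor. Next I'll measure.

```bash
cat >> h.py <<'E'
def tool():
    o=bot.get_obs(); T=np.eye(4);T[:3,:3]=R.from_quat(o["tool_rot"]).as_matrix();T[:3,3]=o["eef_pos"]; return T,o
def down(yaw,tilt=0):
    # tool x down, tool z at world azimuth yaw
    x=np.array([0,0,-1.]);z=np.array([np.cos(yaw),np.sin(yaw),0]);y=np.cross(z,x);return np.stack([x,y,z],1)
def plan(pos,M,T=None):
    if T is None: T=tool()[0]
    s=T[:3,:3].T@(np.array(pos)-T[:3,3])/0.25
    w=R.from_matrix(T[:3,:3].T@M).as_rotvec()/0.5
    return np.r_[s,w].round(3)
E
python3 - <<'E'
from h import *
import pickle
D=pickle.load(open("d0.pkl","rb"))
im,d,p,T=D["top"]
c=lambda x,y,z:onz(p,T,200+x/5,150+y/4.8,z)
pts=dict(innercorner=c(90,117,.015),backright_inner=c(520,80,.015),sidefront_inner=c(113,536,.015),frontright=c(556,495,.015),outerBL=c(38,93,.023),outerBR=c(517,50,.023),outerFL=c(62,540,.023))
for k,v in pts.items(): print(k,v.round(4))
a=pts["innercorner"]-pts["backright_inner"];print("yaw",np.arctan2(-a[0],a[1]))
a=pts["innercorner"]-pts["sidefront_inner"];print("yaw",np.arctan2(a[1],a[0]))
a=pts["outerBL"]-pts["outerFL"];print("yaw",np.arctan2(a[1],a[0]))
a=pts["outerBL"]-pts["outerBR"];print("yaw",np.arctan2(-a[0],a[1]))
for n,q in dict(long=[(333,316),(520,330),(508,412),(333,398)],short=[(118,382),(235,358),(255,435),(150,465)]).items():
    w=np.array([c(x,y,.060) for x,y in q]); print(n,w.round(4)[:,:2].tolist(),w.mean(0).round(4))
print(tool()[0].round(3))
print(bot.camera_params("wrist"))
E
```

```text
innercorner [0.6337 0.3074 0.015 ]
backright_inner [0.6529 0.0737 0.015 ]
sidefront_inner [0.3998 0.2872 0.015 ]
frontright [0.4213 0.054  0.015 ]
outerBL [0.646  0.3336 0.023 ]
outerBR [0.6683 0.0748 0.023 ]
outerFL [0.398  0.3116 0.023 ]
yaw 0.08235645632164561
yaw 0.08607059300233708
yaw 0.08858258248461406
yaw 0.08610267273849166
long [[0.516, 0.1651], [0.5081, 0.0698], [0.4649, 0.0757], [0.4727, 0.1644]] [0.4904 0.1188 0.06  ]
short [[0.4817, 0.2742], [0.494, 0.2148], [0.4535, 0.2036], [0.438, 0.2565]] [0.4668 0.2373 0.06  ]
[[-0.001 -0.894  0.447  0.223]
 [-0.002  0.447  0.894  0.447]
 [-1.     0.    -0.002  0.23 ]
 [ 0.     0.     0.     1.   ]]
{'fx': 276.23073748045846, 'fy': 276.23073748045846, 'cx': 321.02234275200806, 'cy': 203.64728820169842, 'tool_from_camera': array([[ 5.87626583e-04,  2.71966677e-01, -9.62306490e-01,
        -1.42587695e-01],
       [ 6.37333144e-04,  9.62306359e-01,  2.71967029e-01,
         6.80870493e-02],
       [ 9.99999624e-01, -7.73124877e-04,  3.92143421e-04,
         5.99483517e-05],
       [ 0.00000000e+00,  0.00000000e+00,  0.00000000e+00,
         1.00000000e+00]])}
```

```bash
python3 - <<'E'
from h import *
print(plan([.40,.35,.27],down(1.107-.5)))
E
```

```text
[-0.158 -0.805 -0.03   1.    -0.004  0.001]
```

apply_moves(
  targets=[-0.16, -0.8, -0.03, 1, 0, 0, 1, -0.16, -0.8, -0.03, 1, 0, 0, 1, -0.16, -0.8, -0.03, 1, 0, 0, 1, -0.16, -0.8, -0.03, 1, 0, 0, 1, -0.16, -0.8, -0.03, 1, 0, 0, 1, -0.16, -0.8, -0.03, 1, 0, 0, 1],
)

```text
clock: 0.6
eef_pos: [0.4047, 0.348, 0.272]
tool_rot: [-0.209, 0.674, 0.208, 0.677]
ft_force: [-0.6, -0.0, 1.3]
grip_width: 0.0852
```

```bash
python3 - <<'E'
from h import *
print(tool()[0].round(3),plan([.52,.20,.25],down(.086)))
E
```

```text
[[ 0.004 -0.564  0.826  0.405]
 [-0.     0.826  0.564  0.348]
 [-1.    -0.002  0.003  0.272]
 [ 0.     0.     0.     1.   ]] [ 0.09  -0.749  0.047  1.027  0.007  0.003]
```

apply_moves(
  targets=[0.09, -0.75, 0.05, 1, 0, 0, 1, 0.09, -0.75, 0.05, 1, 0, 0, 1, 0.09, -0.75, 0.05, 1, 0, 0, 1, 0.09, -0.75, 0.05, 1, 0, 0, 1, 0.09, -0.75, 0.05, 1, 0, 0, 1, 0.09, -0.75, 0.05, 1, 0, 0, 1, 0.09, -0.75, 0.05, 1, 0, 0, 1],
)

```text
clock: 1.18
eef_pos: [0.5163, 0.2031, 0.2477]
tool_rot: [-0.037, 0.707, 0.037, 0.705]
ft_force: [0.3, 0.5, -0.6]
grip_width: 0.0853
```

```bash
python3 - <<'E'
from h import *
import pickle
print(tool()[0].round(3))
W=cam("wrist");save("w1.png",W[0]);pickle.dump(W,open("w1.pkl","wb"))
E
```

```text
[[-0.002 -0.104  0.995  0.516]
 [-0.     0.995  0.104  0.203]
 [-1.    -0.    -0.002  0.248]
 [ 0.     0.     0.     1.   ]]
```

View pics/w1.png

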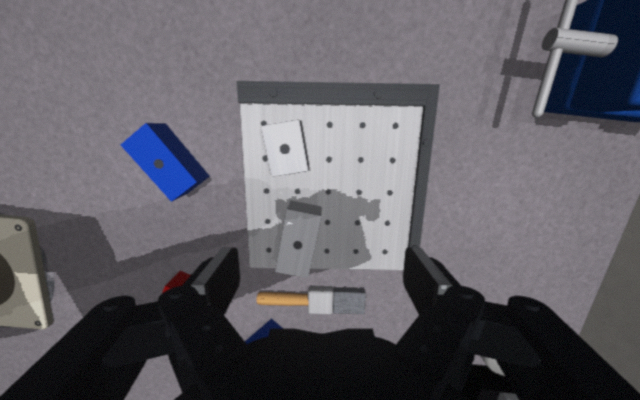

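```bash
python3 - <<'E'
from h import *
import pickle
im=pickle.load(open("w1.pkl","rb"))[0]
save("w1c.png",cv2.resize(im[75:285,230:445],None,fx=3.5,fy=2.85,interpolation=cv2.INTER_CUBIC))
save("w1b.png",cv2.resize(cv2.convertScaleAbs(im[185:285,260:340],alpha=1.8),None,fx=6,fy=6,interpolation=cv2.INTER_CUBIC))
E
```

```text
(no output)
```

View pics/w1c.png

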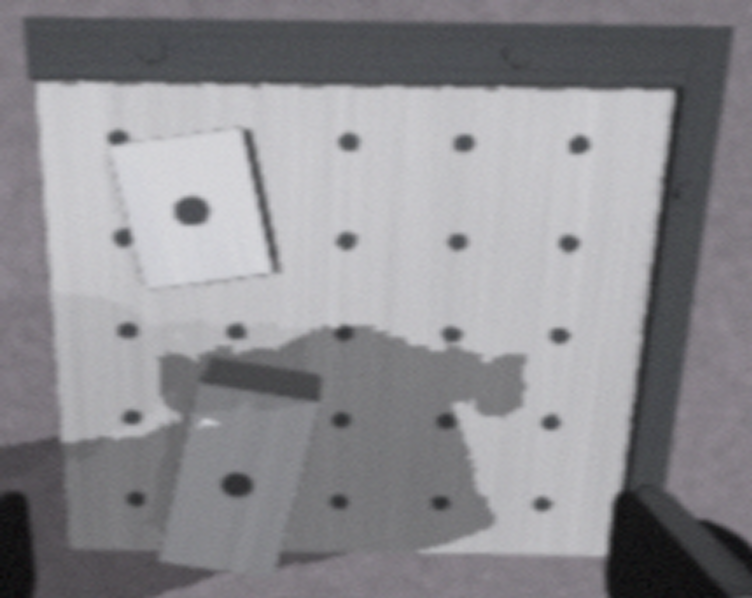

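View pics/w1b.png

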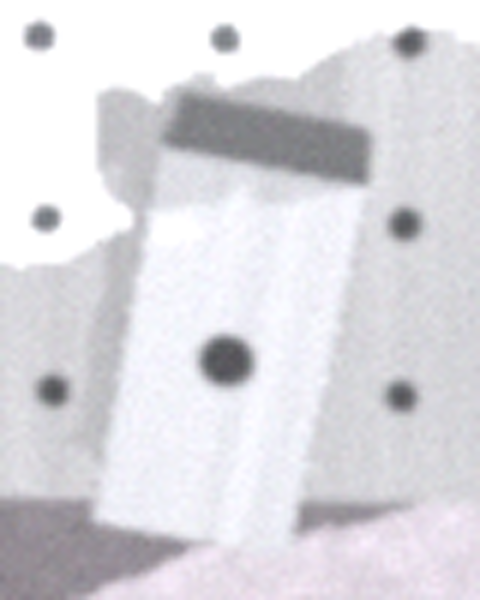

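```bash
python3 - <<'E'
from h import *
import pickle
im,d,p,T=pickle.load(open("w1.pkl","rb"))
a=lambda x,y,z:onz(p,T,230+x/3.5,75+y/2.85,z)
b=lambda x,y,z:onz(p,T,260+x/6,185+y/6,z)
C=a(676,89,.015);B=a(37,82,.015);S=a(632,480,.015);TR=a(733,28,.023);TL=a(25,17,.023);FR=a(70,548,.015)
for n,v in zip("C B S TR TL FR".split(),(C,B,S,TR,TL,FR)): print(n,v.round(4))
# dirs: tool z=x. back rail runs horizontally in image? 
for u,v in ((C,B),(C,S),(TR,TL)): 
    w=u-v; print("dir",np.arctan2(w[1],w[0]),np.linalg.norm(w))
for n,q in dict(long=[b(*k,.06) for k in [(162,147),(365,184),(293,553),(93,520)]],short=[a(*k,.06) for k in [(110,147),(243,127),(278,270),(150,288)]]).items():
    q=np.array(q);print(n,q[:,:2].round(4).tolist(),q.mean(0).round(4),[round(float(np.linalg.norm(q[i]-q[i-1])),4) for i in range(4)],
     "ydir",[round(float(np.arctan2(*(q[i]-q[j])[[1,0]])),3) for i,j in((0,3),(1,2))])
print("dots",b(226,360,.06),a(191,211,.06))
E
```

```text
C [0.6371 0.3086 0.015 ]
B [0.404 0.287 0.015]
S [0.6579 0.1191 0.015 ]
TR [0.6492 0.3344 0.023 ]
TL [0.4014 0.3127 0.023 ]
FR [0.4243 0.0549 0.015 ]
dir 0.09248547458405312 0.23416147206962704
dir 1.6797864223006973 0.19070101142177937
dir 0.08739683122045344 0.24883977209164185
long [[0.4777, 0.1662], [0.5207, 0.1626], [0.5138, 0.0744], [0.4687, 0.0779]] [0.4952 0.1203 0.06  ] [0.0888, 0.0431, 0.0885, 0.0452] ydir [1.469, 1.493]
short [[0.4413, 0.2628], [0.4842, 0.2751], [0.501, 0.2189], [0.4577, 0.2066]] [0.471  0.2408 0.06  ] [0.0586, 0.0446, 0.0587, 0.045] ydir [1.855, 1.861]
dots [0.49497486 0.11959209 0.06      ] [0.46956054 0.24017803 0.06      ]
```

```bash
python3 - <<'E'
from h import *
print(plan([.494,.120,.10],down(-.09)),plan([.494,.120,.030],down(-.09)))
E
```

```text
[ 0.593 -0.325 -0.122  0.393 -0.003 -0.   ] [ 0.873 -0.325 -0.122  0.393 -0.003 -0.   ]
```

apply_moves(
  targets=[0.59, -0.325, -0.122, 0.39, 0, 0, 1, 0.59, -0.325, -0.122, 0.39, 0, 0, 1, 0.59, -0.325, -0.122, 0.39, 0, 0, 1, 0.59, -0.325, -0.122, 0.39, 0, 0, 1, 0.59, -0.325, -0.122, 0.39, 0, 0, 1, 0.59, -0.325, -0.122, 0.39, 0, 0, 1, 0.73, -0.325, -0.122, 0.39, 0, 0, 1, 0.8, -0.325, -0.122, 0.39, 0, 0, 1, 0.87, -0.325, -0.122, 0.39, 0, 0, 1, 0.87, -0.325, -0.122, 0.39, 0, 0, 1],
)

```text
clock: 2.07
eef_pos: [0.4946, 0.122, 0.0306]
tool_rot: [0.03, 0.707, -0.03, 0.706]
ft_force: [-1.6, -0.3, 0.3]
grip_width: 0.0851
```

```bash
python3 - <<'E'
from h import *
print(tool()[0].round(4),tool()[1]["ft_force"])
save("w2.png",cam("wrist")[0])
E
```

```text
[[-1.100e-03  8.510e-02  9.964e-01  4.946e-01]
 [ 3.000e-04  9.964e-01 -8.510e-02  1.220e-01]
 [-1.000e+00  3.000e-04 -1.100e-03  3.060e-02]
 [ 0.000e+00  0.000e+00  0.000e+00  1.000e+00]] [-1.57812789 -0.26366167  0.31537709]
```

View pics/w2.png

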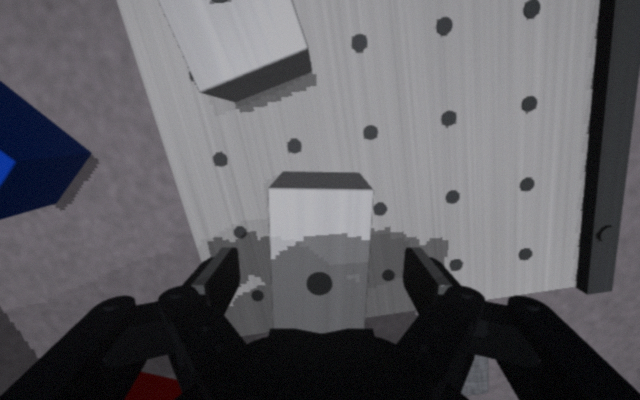

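The blank sits centred between the fingers (columns 270–372) and square to them, so I'll close on it.

apply_moves(
  targets=[0, 0, 0, 0, 0, 0, 0, 0, 0, 0, 0, 0, 0, 0, 0, 0, 0, 0, 0, 0, 0, 0, 0, 0, 0, 0, 0, 0, 0, 0, 0, 0, 0, 0, 0, 0, 0, 0, 0, 0, 0, 0, 0, 0, 0, 0, 0, 0, 0, 0, 0, 0, 0, 0, 0, 0],
)

```text
clock: 2.78
eef_pos: [0.4962, 0.1208, 0.0332]
tool_rot: [0.032, 0.705, -0.03, 0.708]
ft_force: [-0.9, 1.7, 5.5]
grip_width: 0.0441
```

```bash
python3 - <<'E'
from h import *
T,o=tool();print(T.round(4),o["ft_force"],o["grip_width"])
C=np.array([.6368,.3083]);a=.088;X=np.array([np.cos(a),np.sin(a)]);Y=np.array([-X[1],X[0]])
# grasp y offset along blank: tcp y vs blank centre ~ +0.002
for dx,dy in ((.03,.02),(.006,.006)):
    t=C-X*(.0225+dx)-Y*(.045+dy-.002); print(t,plan([*t,.032],down(a)))
E
```

```text
[[ 0.0033  0.0877  0.9961  0.4962]
 [ 0.0017  0.9961 -0.0877  0.1208]
 [-1.      0.0019  0.0031  0.0332]
 [ 0.      0.      0.      1.    ]] [-0.89688794  1.73210011  5.48261046] 0.044086345102953346
[0.59004    0.24092974] [ 0.007  0.512  0.332 -0.352  0.007 -0.003]
[0.61271672 0.25698484] [ 0.007  0.584  0.417 -0.352  0.007 -0.003]
```

apply_moves(
  targets=[-0.02, 0, 0, 0, 0, 0, 0, -0.02, 0, 0, 0, 0, 0, 0, -0.02, 0, 0.1, -0.1, 0, 0, 0, -0.02, 0.05, 0.2, -0.2, 0, 0, 0, -0.02, 0.15, 0.3, -0.35, 0, 0, 0, -0.02, 0.25, 0.33, -0.35, 0, 0, 0, -0.02, 0.35, 0.33, -0.35, 0, 0, 0, -0.02, 0.45, 0.33, -0.35, 0, 0, 0, -0.02, 0.51, 0.33, -0.35, 0, 0, 0, -0.02, 0.51, 0.33, -0.35, 0, 0, 0, -0.02, 0.51, 0.33, -0.35, 0, 0, 0],
)

```text
clock: 3.7
eef_pos: [0.5876, 0.2402, 0.0358]
tool_rot: [-0.032, 0.707, 0.031, 0.706]
ft_force: [-0.2, -0.5, -2.0]
grip_width: 0.044
```

```bash
python3 - <<'E'
from h import *
import pickle
T,o=tool();print(T.round(4),o["ft_force"],o["grip_width"])
C=np.array([.6368,.3083]);a=.088;X=np.array([np.cos(a),np.sin(a)]);Y=np.array([-X[1],X[0]])
for dx,dy in ((.03,.02),(.006,.006)):
    t=C-X*(.0225+dx)-Y*(.045+dy-.002); print(t,plan([*t,.032],down(a)))
W=cam("wrist");save("w3.png",W[0]);pickle.dump(W,open("w3.pkl","wb"))
E
```

```text
[[-9.000e-04 -8.840e-02  9.961e-01  5.876e-01]
 [-1.200e-03  9.961e-01  8.840e-02  2.402e-01]
 [-1.000e+00 -1.100e-03 -1.000e-03  3.580e-02]
 [ 0.000e+00  0.000e+00  0.000e+00  1.000e+00]] [-0.23654839 -0.48506017 -2.02228829] 0.04395429489848959
[0.59004    0.24092974] [ 0.015  0.002  0.01   0.001 -0.002  0.002]
[0.61271672 0.25698484] [ 0.015  0.058  0.106  0.001 -0.002  0.002]
```

View pics/w3.png

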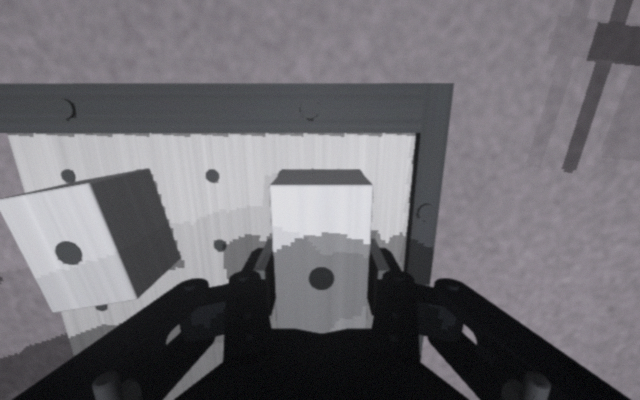

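Held square and lifted about 2 mm. The rail corner is at (414,134) and the blank's leading top edge runs (270,184)–(371,184). I'll compute the gaps.

```bash
python3 - <<'E'
from h import *
import pickle
im,d,p,T=pickle.load(open("w3.pkl","rb"))
C=onz(p,T,415.5,134,.015);B=onz(p,T,10,133.5,.015);S=onz(p,T,407,237,.015)
e=[onz(p,T,270,184.5,.0625),onz(p,T,372,184.5,.0625)]
print(C,B,S,e)
for w in (C-B,C-S): print(np.arctan2(w[1],w[0]))
a=.088;X=np.array([np.cos(a),np.sin(a)]);Y=np.array([-X[1],X[0]])
for q in e: print((C-q)[:2]@X,(C-q)[:2]@Y)
E
```

```text
[0.63648897 0.30854651 0.015     ] [0.40483456 0.28812384 0.015     ] [0.64267463 0.24528694 0.015     ] [array([0.56259891, 0.28234259, 0.0625    ]), array([0.60600784, 0.28622761, 0.0625    ])]
0.08793274510354936
1.6682686581067172
0.07590710879124499 0.01960859171607858
0.03232471178206912 0.019553661542958335
```

apply_moves(
  targets=[0, 0.02, 0.04, 0, 0, 0, 0, 0.005, 0.04, 0.08, 0, 0, 0, 0, 0.01, 0.06, 0.1, 0, 0, 0, 0, 0.01, 0.068, 0.116, 0, 0, 0, 0, 0.01, 0.068, 0.116, 0, 0, 0, 0, 0.01, 0.068, 0.116, 0, 0, 0, 0],
)

```text
clock: 4.25
eef_pos: [0.6152, 0.2586, 0.0336]
tool_rot: [-0.031, 0.707, 0.03, 0.706]
ft_force: [0.3, -0.7, -2.0]
grip_width: 0.0442
```

apply_moves(
  targets=[0, 0, 0.004, 0, 0, 0, 0, 0, 0, 0.008, 0, 0, 0, 0, 0, 0, 0.012, 0, 0, 0, 0, 0, 0, 0.016, 0, 0, 0, 0],
)

```text
clock: 4.58
eef_pos: [0.6177, 0.2592, 0.0335]
tool_rot: [-0.031, 0.708, 0.031, 0.705]
ft_force: [-6.9, -1.1, 0.7]
grip_width: 0.0436
```

Back-rail contact at about 7 N. Now the +y direction.

apply_moves(
  targets=[0.002, 0.004, 0, 0, 0, 0, 0, 0.003, 0.008, 0, 0, 0, 0, 0, 0.004, 0.012, 0, 0, 0, 0, 0, 0.004, 0.016, 0, 0, 0, 0, 0, 0.004, 0.018, 0, 0, 0, 0, 0],
)

```text
clock: 5.0
eef_pos: [0.6174, 0.2612, 0.0334]
tool_rot: [-0.032, 0.708, 0.029, 0.705]
ft_force: [-7.3, -7.8, 5.9]
grip_width: 0.0439
```

```bash
python3 - <<'E'
from h import *
import pickle
T,o=tool();print(T.round(4),o["ft_force"],o["grip_width"])
W=cam("wrist");save("w4.png",W[0]);pickle.dump(W,open("w4.pkl","wb"))
E
```

```text
[[-0.0033 -0.0857  0.9963  0.6174]
 [-0.0051  0.9963  0.0857  0.2612]
 [-1.     -0.0048 -0.0037  0.0334]
 [ 0.      0.      0.      1.    ]] [-7.31902672 -7.78741297  5.9370529 ] 0.04393433622352604
```

View pics/w4.png

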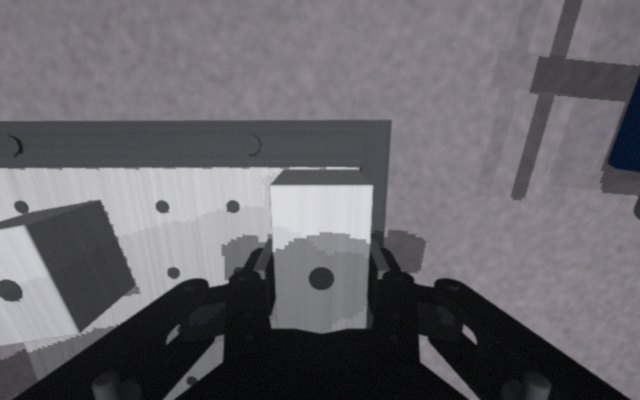

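Both contacts are made and the blank end meets the side rail at row ~168. Release and lift.

apply_moves(
  targets=[0, -0.003, -0.003, 0, 0, 0, 0.2, 0, -0.003, -0.006, 0, 0, 0, 0.9, 0, -0.003, -0.006, 0, 0, 0, 1, 0, -0.003, -0.006, 0, 0, 0, 1, 0, -0.003, -0.006, 0, 0, 0, 1, 0, -0.003, -0.006, 0, 0, 0, 1, -0.2, -0.003, -0.006, 0, 0, 0, 1, -0.35, -0.003, -0.006, 0, 0, 0, 1, -0.5, -0.08, -0.1, 0, 0, 0, 1, -0.5, -0.08, -0.1, 0, 0, 0, 1, -0.5, -0.08, -0.1, 0, 0, 0, 1],
)

```text
clock: 5.97
eef_pos: [0.5976, 0.2421, 0.1627]
tool_rot: [-0.03, 0.704, 0.031, 0.709]
ft_force: [1.2, -0.7, 0.2]
grip_width: 0.0854
```

```bash
python3 - <<'E'
from h import *
import pickle
T,o=tool();print(T.round(4),o["ft_force"],o["grip_width"])
W=cam("wrist");save("w5.png",W[0]);pickle.dump(W,open("w5.pkl","wb"))
E
```

```text
[[ 0.0075 -0.0862  0.9962  0.5976]
 [ 0.0029  0.9963  0.0862  0.2421]
 [-1.      0.0022  0.0078  0.1627]
 [ 0.      0.      0.      1.    ]] [ 1.1579357  -0.67737022  0.21473755] 0.08541596790858107
```

View pics/w5.png

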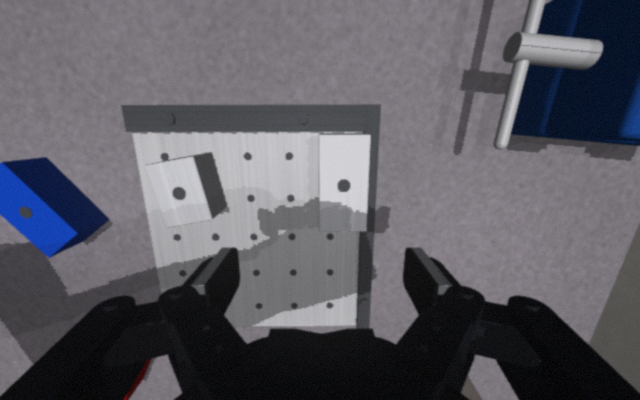

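```bash
python3 - <<'E'
from h import *
import pickle
im=pickle.load(open("w5.pkl","rb"))[0]
save("w5c.png",cv2.resize(im[120:240,300:400],None,fx=5,fy=5,interpolation=cv2.INTER_CUBIC))
save("w5s.png",cv2.resize(im[140:240,130:240],None,fx=5,fy=5,interpolation=cv2.INTER_CUBIC))
E
```

```text
(no output)
```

View pics/w5c.png

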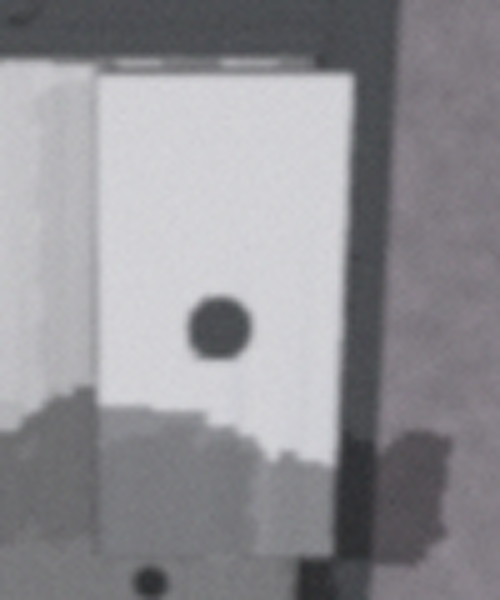

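View pics/w5s.png

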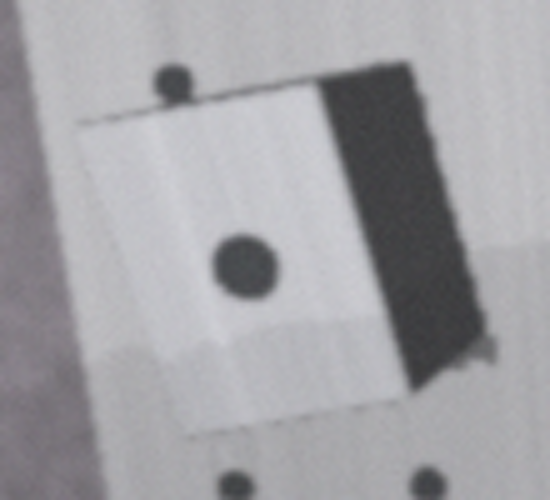

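```bash
python3 - <<'E'
from h import *
import pickle
im,d,p,T=pickle.load(open("w5.pkl","rb"))
a=lambda x,y,z:onz(p,T,300+x/5-.4,120+y/5-.4,z)
A=.088;X=np.array([np.cos(A),np.sin(A)]);Y=np.array([-X[1],X[0]])
dot=a(219,328,.06); rb=a(20,62,.015); rb2=a(90,60,.015)
e=a(98,73,.06);f=a(353,73,.06);g=a(333,555,.06);h=a(98,556,.06)
ro=a(398,0,.023); bo=onz(p,T,380,105,.023); bo2=onz(p,T,123,107,.023)
for n,q in dict(dot=dot,rail=rb,rail2=rb2,e=e,f=f,g=g,h=h,outercorner=bo,outer2=bo2).items(): print(n,q.round(4),"plateXY",(q[:2]@X).round(4),(q[:2]@Y).round(4))
print(im[125:140,310],"\n",im[125:140,350])
E
```

```text
dot [0.6179 0.2606 0.06  ] plateXY 0.6384 0.2053
rail [0.5764 0.303  0.015 ] plateXY 0.6008 0.2512
rail2 [0.5906 0.3046 0.015 ] plateXY 0.615 0.2515
e [0.5922 0.3034 0.06  ] plateXY 0.6166 0.2502
f [0.6361 0.3072 0.06  ] plateXY 0.6606 0.2501
g [0.6443 0.2187 0.06  ] plateXY 0.661 0.1612
h [0.5998 0.2148 0.06  ] plateXY 0.6163 0.1612
outercorner [0.6486 0.3348 0.023 ] plateXY 0.6755 0.2765
outer2 [0.4022 0.3114 0.023 ] plateXY 0.428 0.2748
[[ 76  77  81]
 [ 79  82  85]
 [ 78  80  84]
 [ 76  80  83]
 [ 75  77  82]
 [ 85  85  88]
 [109 111 113]
 [155 153 156]
 [186 185 188]
 [195 195 199]
 [197 197 199]
 [196 196 199]
 [186 186 189]
 [183 181 185]
 [182 181 186]] 
 [[ 76  78  80]
 [ 78  80  82]
 [ 78  81  85]
 [ 78  81  85]
 [ 75  78  82]
 [ 84  84  90]
 [116 116 120]
 [153 153 157]
 [135 133 136]
 [144 142 146]
 [188 188 192]
 [207 207 210]
 [208 208 212]
 [208 206 211]
 [208 209 212]]
```

x is flush and the y gap is about 1 mm by measurement. I'll seat it with the closed fingers against its end.

```bash
python3 - <<'E'
from h import *
A=.088;X=np.array([np.cos(A),np.sin(A)]);Y=np.array([-X[1],X[0]])
t=X*.6385+Y*.138
print(t,plan([*t,.10],down(A)),plan([*t,.035],down(A)))
E
```

```text
[0.62390099 0.19358152] [ 0.239 -0.203  0.09  -0.003  0.008 -0.003] [ 0.499 -0.204  0.089 -0.003  0.008 -0.003]
```

apply_moves(
  targets=[0, -0.2, 0.09, 0, 0.008, 0, 0, 0.12, -0.2, 0.09, 0, 0.008, 0, 0, 0.24, -0.2, 0.09, 0, 0.008, 0, 0, 0.24, -0.2, 0.09, 0, 0.008, 0, 0, 0.24, -0.2, 0.09, 0, 0.008, 0, 0, 0.24, -0.2, 0.09, 0, 0.008, 0, 0, 0.38, -0.2, 0.09, 0, 0.008, 0, 0, 0.5, -0.2, 0.09, 0, 0.008, 0, 0, 0.5, -0.2, 0.09, 0, 0.008, 0, 0, 0.5, -0.2, 0.09, 0, 0.008, 0, 0],
)

```text
clock: 6.85
eef_pos: [0.6218, 0.1947, 0.0327]
tool_rot: [-0.031, 0.709, 0.031, 0.704]
ft_force: [-0.5, -1.3, -0.2]
grip_width: 0.0001
```

apply_moves(
  targets=[0, 0.02, 0, 0, 0, 0, 0, 0, 0.03, 0, 0, 0, 0, 0, 0, 0.036, 0, 0, 0, 0, 0, 0, 0.042, 0, 0, 0, 0, 0],
)

```text
clock: 7.18
eef_pos: [0.6231, 0.2055, 0.0349]
tool_rot: [-0.031, 0.707, 0.031, 0.706]
ft_force: [0.1, -0.7, 0.4]
grip_width: -0.0001
```

apply_moves(
  targets=[0, 0.006, 0, 0, 0, 0, 0, 0, 0.012, 0, 0, 0, 0, 0, 0, 0.018, 0, 0, 0, 0, 0, 0, 0.018, 0, 0, 0, 0, 0],
)

```text
clock: 7.52
eef_pos: [0.6223, 0.2073, 0.0337]
tool_rot: [-0.032, 0.707, 0.029, 0.706]
ft_force: [1.6, -5.5, 3.8]
grip_width: 0.0001
```

apply_moves(
  targets=[0, 0.006, 0, 0, 0, 0, 0, 0, 0.012, 0, 0, 0, 0, 0, 0, 0.018, 0, 0, 0, 0, 0, 0, 0.018, 0, 0, 0, 0, 0],
)

```text
clock: 7.85
eef_pos: [0.6226, 0.2074, 0.0338]
tool_rot: [-0.033, 0.707, 0.025, 0.706]
ft_force: [2.4, -17.2, 6.7]
grip_width: -0.0002
```

```bash
python3 - <<'E'
from h import *
T,o=tool();print(T.round(4))
print(plan([.51,.225,.20],down(.287)))
E
```

```text
[[-0.001  -0.0822  0.9966  0.6226]
 [-0.011   0.9966  0.0822  0.2074]
 [-0.9999 -0.0109 -0.0019  0.0338]
 [ 0.      0.      0.      1.    ]]
[-0.665  0.1   -0.445 -0.409 -0.006  0.021]
```

apply_moves(
  targets=[0, -0.06, 0, 0, 0, 0, 0, 0, -0.06, 0, 0, 0, 0, 0, -0.17, -0.06, 0, 0, 0, 0, 0.5, -0.3, -0.06, -0.1, -0.1, 0, 0, 1, -0.45, 0, -0.2, -0.2, 0, 0, 1, -0.6, 0.06, -0.3, -0.3, 0, 0, 1, -0.66, 0.09, -0.44, -0.4, 0, 0, 1, -0.66, 0.09, -0.44, -0.4, 0, 0, 1, -0.66, 0.09, -0.44, -0.4, 0, 0, 1, -0.66, 0.09, -0.44, -0.4, 0, 0, 1],
)

```text
clock: 8.68
eef_pos: [0.5101, 0.2271, 0.1982]
tool_rot: [-0.101, 0.701, 0.102, 0.699]
ft_force: [0.1, -0.6, 0.8]
grip_width: 0.0853
```

```bash
python3 - <<'E'
from h import *
import pickle
T,o=tool();print(T.round(4),o["ft_force"],o["grip_width"])
W=cam("wrist");save("w6.png",W[0]);pickle.dump(W,open("w6.pkl","wb"))
E
```

```text
[[-3.400e-03 -2.838e-01  9.589e-01  5.101e-01]
 [ 3.000e-04  9.589e-01  2.838e-01  2.271e-01]
 [-1.000e+00  1.300e-03 -3.200e-03  1.982e-01]
 [ 0.000e+00  0.000e+00  0.000e+00  1.000e+00]] [ 0.05970118 -0.58189826  0.82958212] 0.08526883632338228
```

View pics/w6.png

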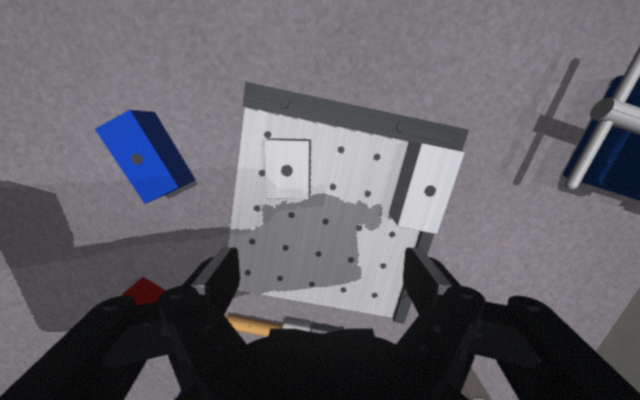

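```bash
python3 - <<'E'
from h import *
import pickle
im,d,p,T=pickle.load(open("w6.pkl","rb"))
im6=im
A=.088;X=np.array([np.cos(A),np.sin(A)]);Y=np.array([-X[1],X[0]])
g=im.mean(2)
def dot(u,v,r=9):
    m=(g[v-r:v+r+1,u-r:u+r+1]<110); yy,xx=np.nonzero(m); return u-r+xx.mean(),v-r+yy.mean(),m.sum()
for n,(u,v) in dict(short=(287,170),long=(430,190)).items():
    q=dot(u,v);w=onz(p,T,q[0],q[1],.06);print(n,q,w,w[:2]@X,w[:2]@Y)
c=onz(p,T,467.5,129.5,.023);print("outer corner",c,c[:2]@X-.015,c[:2]@Y-.025)
s=dot(287,170);w=onz(p,T,s[0],s[1],.06)
print(plan([w[0],w[1]+.0,.10],down(.287)),plan([w[0],w[1],.031],down(.287)))
save("w6c.png",cv2.resize(im[115:245,380:480],None,fx=4.5,fy=4.5,interpolation=cv2.INTER_CUBIC))
E
```

```text
short (np.float64(286.40506329113924), np.float64(170.18987341772151), np.int64(79)) [0.4693433  0.24067335 0.06      ] 0.48867910043769114 0.19849313652487302
long (np.float64(429.6455696202532), np.float64(190.43037974683546), np.int64(79)) [0.6176427 0.2626584 0.06     ] 0.638336845328962 0.2073596091032357
outer corner [0.64767225 0.33499079 0.023     ] 0.6596072372331263 0.25177292177822774
[ 0.389  0.1   -0.139 -0.    -0.01  -0.002] [ 0.665  0.1   -0.138 -0.    -0.01  -0.002]
```

View pics/w6c.png

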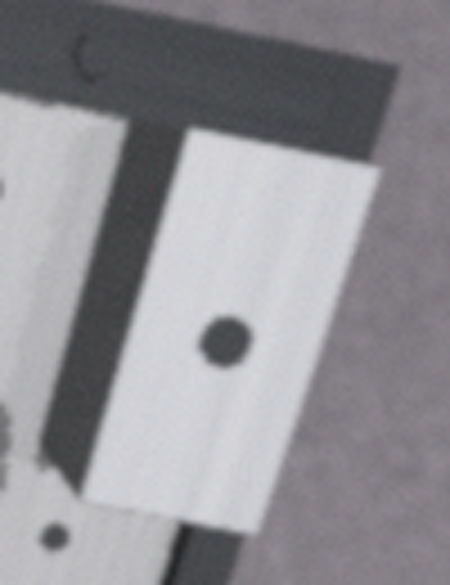

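The long blank is now home: its centre is 0.021 and 0.044 m from the corner and it looks square. Next, the short blank.

apply_moves(
  targets=[0.13, 0.1, -0.138, 0, 0, 0, 1, 0.26, 0.1, -0.138, 0, 0, 0, 1, 0.38, 0.1, -0.138, 0, 0, 0, 1, 0.38, 0.1, -0.138, 0, 0, 0, 1, 0.5, 0.1, -0.138, 0, 0, 0, 1, 0.6, 0.1, -0.138, 0, 0, 0, 1, 0.665, 0.1, -0.138, 0, 0, 0, 1, 0.665, 0.1, -0.138, 0, 0, 0, 1, 0.665, 0.1, -0.138, 0, 0, 0, 1],
)

```text
clock: 9.48
eef_pos: [0.4698, 0.2401, 0.0316]
tool_rot: [-0.101, 0.702, 0.1, 0.698]
ft_force: [0.2, -0.1, -0.1]
grip_width: 0.0853
```

```bash
python3 - <<'E'
from h import *
print(tool()[0].round(4),tool()[1]["ft_force"])
save("w7.png",cam("wrist")[0])
E
```

```text
[[-6.100e-03 -2.819e-01  9.594e-01  4.698e-01]
 [-1.400e-03  9.595e-01  2.818e-01  2.401e-01]
 [-1.000e+00  4.000e-04 -6.200e-03  3.160e-02]
 [ 0.000e+00  0.000e+00  0.000e+00  1.000e+00]] [ 0.2491974  -0.07594359 -0.05543588]
```

View pics/w7.png

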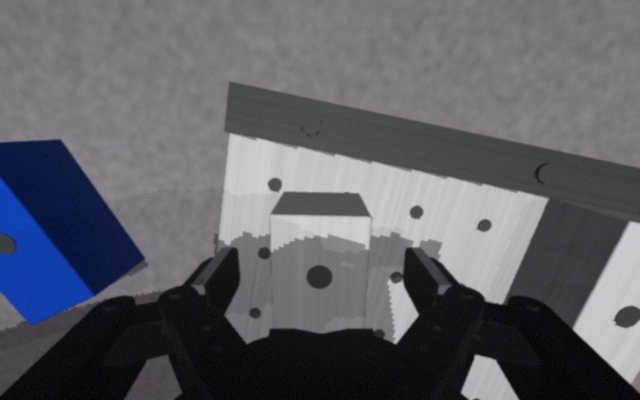

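Centred (columns 270–371). Close and lift slightly.

apply_moves(
  targets=[0, 0, 0, 0, 0, 0, 0, 0, 0, 0, 0, 0, 0, 0, 0, 0, 0, 0, 0, 0, 0, 0, 0, 0, 0, 0, 0, 0, 0, 0, 0, 0, 0, 0, 0, 0, 0, 0, 0, 0, 0, 0, 0, 0, 0, 0, 0, 0, 0, 0, 0, 0, 0, 0, 0, 0, -0.02, 0, 0, 0, 0, 0, 0, -0.02, 0, 0, 0, 0, 0, 0],
)

```text
clock: 10.37
eef_pos: [0.4694, 0.2408, 0.0378]
tool_rot: [-0.101, 0.701, 0.101, 0.699]
ft_force: [0.8, 0.9, -1.7]
grip_width: 0.0443
```

```bash
python3 - <<'E'
from h import *
T,o=tool();print(T.round(4),o["ft_force"],o["grip_width"])
A=.088;X=np.array([np.cos(A),np.sin(A)]);Y=np.array([-X[1],X[0]])
for x,y in ((.53,.115),(.60,.115),(.632,.120)):
    t=X*x+Y*y;print(t,plan([*t,.036],down(A)))
E
```

```text
[[-3.600e-03 -2.832e-01  9.591e-01  4.694e-01]
 [-1.000e-04  9.591e-01  2.832e-01  2.408e-01]
 [-1.000e+00  9.000e-04 -3.500e-03  3.780e-02]
 [ 0.000e+00  0.000e+00  0.000e+00  1.000e+00]] [ 0.79019866  0.92768135 -1.65748335] 0.04428751046996856
[0.51784222 0.16113483] [ 0.007 -0.36   0.096  0.398 -0.007 -0.001]
[0.58757136 0.16728689] [ 0.005 -0.416  0.37   0.398 -0.007 -0.001]
[0.6190081  0.17507991] [ 0.005 -0.421  0.499  0.398 -0.007 -0.001]
```

apply_moves(
  targets=[0, -0.1, 0, 0.1, 0, 0, 0, 0, -0.22, 0.03, 0.2, 0, 0, 0, 0, -0.36, 0.096, 0.4, 0, 0, 0, 0, -0.36, 0.096, 0.4, 0, 0, 0, 0, -0.4, 0.2, 0.4, 0, 0, 0, 0, -0.416, 0.3, 0.4, 0, 0, 0, 0, -0.416, 0.37, 0.4, 0, 0, 0, 0, -0.416, 0.37, 0.4, 0, 0, 0, 0, -0.416, 0.37, 0.4, 0, 0, 0, 0, -0.416, 0.37, 0.4, 0, 0, 0],
)

```text
clock: 11.2
eef_pos: [0.5861, 0.1669, 0.0358]
tool_rot: [-0.031, 0.709, 0.031, 0.704]
ft_force: [-1.0, -1.0, -1.5]
grip_width: 0.0442
```

```bash
python3 - <<'E'
from h import *
import pickle
T,o=tool();print(T.round(4),o["ft_force"],o["grip_width"])
W=cam("wrist");save("w8.png",W[0]);pickle.dump(W,open("w8.pkl","wb"))
E
```

```text
[[-6.700e-03 -8.720e-02  9.962e-01  5.861e-01]
 [-1.100e-03  9.962e-01  8.720e-02  1.669e-01]
 [-1.000e+00 -5.000e-04 -6.700e-03  3.580e-02]
 [ 0.000e+00  0.000e+00  0.000e+00  1.000e+00]] [-1.00807664 -0.98459959 -1.45301776] 0.044177913381018716
```

View pics/w8.png

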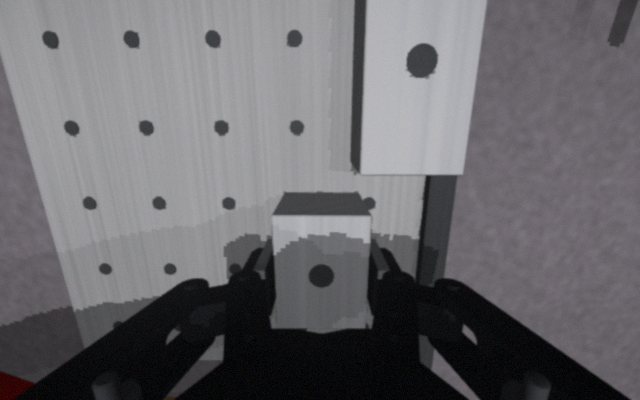

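```bash
python3 - <<'E'
from h import *
import pickle
im,d,p,T=pickle.load(open("w8.pkl","rb"))
A=.088;X=np.array([np.cos(A),np.sin(A)]);Y=np.array([-X[1],X[0]])
for u,v,z in ((272.5,215.5,.0625),(370.5,215.5,.0625),(360.5,173.5,.06),(464.5,174.5,.06)):
    w=onz(p,T,u,v,z);print(w[:2]@X,w[:2]@Y)
E
```

```text
0.5778859904292425 0.1449148252535144
0.6211361828442754 0.1450031014319309
0.6163512007098552 0.1632407572070392
0.6611491579671509 0.16285094769524505
```

apply_moves(
  targets=[0, 0.02, 0.06, 0, 0, 0, 0, 0.005, 0.04, 0.1, 0, 0, 0, 0, 0.01, 0.05, 0.13, 0, 0, 0, 0, 0.01, 0.056, 0.144, 0, 0, 0, 0, 0.01, 0.056, 0.144, 0, 0, 0, 0, 0.01, 0.056, 0.144, 0, 0, 0, 0],
)

```text
clock: 11.75
eef_pos: [0.6212, 0.1841, 0.0339]
tool_rot: [-0.031, 0.708, 0.031, 0.705]
ft_force: [0.4, 0.3, -1.9]
grip_width: 0.044
```

apply_moves(
  targets=[0, 0, 0.004, 0, 0, 0, 0, 0, 0, 0.008, 0, 0, 0, 0, 0, 0, 0.012, 0, 0, 0, 0, 0, 0, 0.016, 0, 0, 0, 0],
)

```text
clock: 12.08
eef_pos: [0.6242, 0.1841, 0.0338]
tool_rot: [-0.031, 0.709, 0.031, 0.704]
ft_force: [-6.4, -0.5, 1.1]
grip_width: 0.0438
```

apply_moves(
  targets=[0.002, 0.008, 0, 0, 0, 0, 0, 0.004, 0.014, 0.002, 0, 0, 0, 0, 0.004, 0.018, 0.002, 0, 0, 0, 0, 0.004, 0.022, 0.002, 0, 0, 0, 0, 0.004, 0.026, 0.002, 0, 0, 0, 0, 0.004, 0.026, 0.002, 0, 0, 0, 0],
)

```text
clock: 12.58
eef_pos: [0.6239, 0.1874, 0.0339]
tool_rot: [-0.032, 0.709, 0.028, 0.704]
ft_force: [-7.7, -9.0, 7.7]
grip_width: 0.0444
```

Contact on both. Push a bit more, then release and look.

apply_moves(
  targets=[0, 0.006, 0.002, 0, 0, 0, 0, 0, 0.006, 0.002, 0, 0, 0, 0, 0, 0.004, 0, 0, 0, 0, 0.2, 0, 0, -0.004, 0, 0, 0, 0.9, 0, 0, -0.006, 0, 0, 0, 1, 0, 0, -0.006, 0, 0, 0, 1, 0, 0, -0.006, 0, 0, 0, 1, 0, 0, -0.006, 0, 0, 0, 1, -0.2, 0, -0.006, 0, 0, 0, 1, -0.35, 0, -0.1, 0, 0, 0, 1, -0.55, 0.1, -0.15, 0, 0, 0, 1, -0.55, 0.1, -0.15, 0, 0, 0, 1],
)

```text
clock: 13.58
eef_pos: [0.5877, 0.214, 0.1754]
tool_rot: [-0.03, 0.706, 0.032, 0.707]
ft_force: [1.0, 0.3, 0.1]
grip_width: 0.0852
```

apply_moves(
  targets=[0, 0, 0, 0, 0, 0, 1, 0, 0, 0, 0, 0, 0, 1],
)

```text
clock: 13.75
eef_pos: [0.5881, 0.2141, 0.1731]
tool_rot: [-0.031, 0.706, 0.032, 0.707]
ft_force: [-0.0, -0.3, -0.5]
grip_width: 0.0852
```

```bash
python3 - <<'E'
from h import *
import pickle
T,o=tool();print(T.round(4),o["ft_force"],o["grip_width"])
W=cam("wrist");save("w9.png",W[0]);pickle.dump(W,open("w9.pkl","wb"))
im=W[0]; save("w9c.png",cv2.resize(im[100:300,280:400],None,fx=3,fy=3,interpolation=cv2.INTER_CUBIC))
E
```

```text
[[ 0.001  -0.0885  0.9961  0.5881]
 [ 0.0013  0.9961  0.0885  0.2141]
 [-1.      0.0012  0.0011  0.1731]
 [ 0.      0.      0.      1.    ]] [-0.04479777 -0.32251394 -0.52873732] 0.08523792805325503
```

View pics/w9.png

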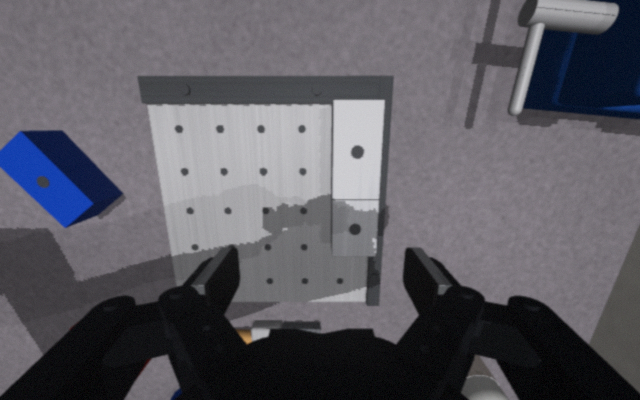

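View pics/w9c.png

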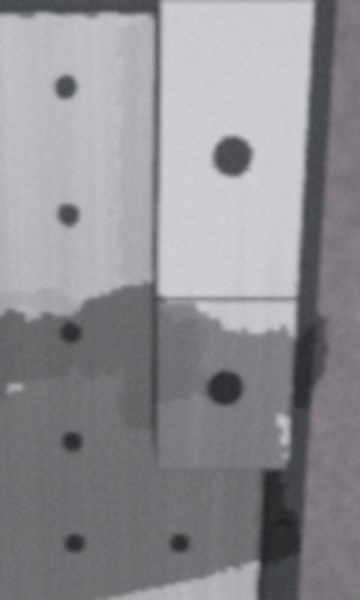

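```bash
python3 - <<'E'
from h import *
import pickle
im,d,p,T=pickle.load(open("w9.pkl","rb"))
A=.088;X=np.array([np.cos(A),np.sin(A)]);Y=np.array([-X[1],X[0]])
g=im.mean(2).astype(float)
def dot(u,v,t,r=8):
    m=(g[v-r:v+r+1,u-r:u+r+1]<t); yy,xx=np.nonzero(m); return u-r+xx.mean(),v-r+yy.mean()
for n,(u,v,t) in dict(long=(357,152,120),short=(355,229,75)).items():
    q=dot(u,v,t);w=onz(p,T,*q,.06);print(n,q,w[:2]@X,w[:2]@Y)
# edges by column profiles
for v in (110,130,150,170,190,205,215,240,248):
    r=g[v,325:395]; dr=np.diff(cv2.GaussianBlur(r[None],(3,1),0)[0]); 
    l=325+np.argmin(dr[:12])+.5; l2=325+np.argmax(dr[:14])+.5; k=325+40+np.argmin(dr[40:])+.5
    print(v,"left",l2,(onz(p,T,l2,v,.06)[:2]@X).round(4),"right",k,(onz(p,T,k,v,.06)[:2]@X).round(4))
c=onz(p,T,393,76,.023);print("inner corner",c[:2]@X-.015,c[:2]@Y-.025)
E
```

```text
long (np.float64(357.04347826086956), np.float64(151.65217391304347)) 0.6383714189510227 0.20720964673053208
short (np.float64(354.5287356321839), np.float64(228.80459770114942)) 0.6386356647559077 0.13205171789548725
110 left 333.5 0.6164 right 383.5 0.6603
130 left 333.5 0.6166 right 382.5 0.6605
150 left 333.5 0.6168 right 381.5 0.6606
170 left 332.5 0.6162 right 380.5 0.6608
190 left 332.5 0.6164 right 379.5 0.661
205 left 332.5 0.6166 right 378.5 0.6609
215 left 332.5 0.6167 right 377.5 0.6605
240 left 332.5 0.617 right 376.5 0.661
248 left 332.5 0.6171 right 376.5 0.6615
inner corner 0.6605786298088451 0.251719706448147
```

Packed: the centres are 75.2 mm apart, both about 22 mm from the back rail, both square. Now the gearbox.

```bash
python3 - <<'E'
from h import *
import pickle
D=pickle.load(open("d0.pkl","rb"))
im,d,p,T=D["top"]
c=lambda x,y,z:onz(p,T,380+x/5,130+y/5,z)
q=[c(135,160,.11),c(372,190,.11),c(352,375,.11),c(112,335,.11)]
for i in range(4):
    w=q[i]-q[i-1];print(q[i].round(4),np.linalg.norm(w).round(4),np.arctan2(w[1],w[0]).round(3))
print("knob",c(200,472,.09),"collar",c(214,370,.085))
print(tool()[1]["joint_pos"])
E
```

```text
[ 0.6412 -0.1851  0.11  ] 0.0872 -0.16
[ 0.6253 -0.299   0.11  ] 0.115 -1.71
[ 0.5351 -0.2851  0.11  ] 0.0913 2.988
[ 0.5552 -0.1712  0.11  ] 0.1156 1.396
knob [ 0.49028442 -0.21550681  0.09      ] collar [ 0.54085034 -0.22539865  0.085     ]
[3.47879931e-01 5.20867751e-01 2.61329446e-01 1.31386329e+00
 8.20154693e-04 1.83080677e+00]
```

```bash
python3 - <<'E'
from h import *
print(plan([.53,.08,.25],down(.088+.45)))
T=np.eye(4);T[:3,:3]=down(.538);T[:3,3]=[.53,.08,.25]
print(plan([.47,-.06,.25],down(.988),T))
T[:3,:3]=down(.988);T[:3,3]=[.47,-.06,.25]
print(plan([.44,-.2,.22],down(1.41),T))
E
```

```text
[-0.315 -0.511 -0.276 -0.9   -0.005 -0.001]
[ 0.    -0.358 -0.493 -0.9    0.     0.   ]
[ 0.12  -0.208 -0.534 -0.844  0.     0.   ]
```

apply_moves(
  targets=[-0.16, -0.1, -0.05, -0.2, 0, 0, 1, -0.31, -0.2, -0.1, -0.4, 0, 0, 1, -0.31, -0.35, -0.2, -0.65, 0, 0, 1, -0.31, -0.5, -0.28, -0.9, 0, 0, 1, -0.31, -0.5, -0.28, -0.9, 0, 0, 1, -0.31, -0.5, -0.28, -0.9, 0, 0, 1, -0.31, -0.5, -0.28, -0.9, 0, 0, 1],
)

```text
clock: 14.38
eef_pos: [0.5282, 0.0814, 0.247]
tool_rot: [-0.186, 0.684, 0.187, 0.68]
ft_force: [0.2, -0.2, -0.2]
grip_width: 0.0852
```

apply_moves(
  targets=[0, -0.1, -0.15, -0.25, 0, 0, 1, 0, -0.2, -0.3, -0.5, 0, 0, 1, 0, -0.3, -0.4, -0.7, 0, 0, 1, 0, -0.36, -0.5, -0.9, 0, 0, 1, 0, -0.36, -0.5, -0.9, 0, 0, 1, 0, -0.36, -0.5, -0.9, 0, 0, 1],
)

```text
clock: 14.88
eef_pos: [0.4672, -0.0596, 0.2477]
tool_rot: [-0.333, 0.625, 0.335, 0.622]
ft_force: [-0.3, -0.6, -0.1]
grip_width: 0.0854
```

apply_moves(
  targets=[0, -0.05, -0.15, -0.25, 0, 0, 1, 0.05, -0.1, -0.3, -0.5, 0, 0, 1, 0.1, -0.15, -0.4, -0.7, 0, 0, 1, 0.12, -0.2, -0.53, -0.84, 0, 0, 1, 0.12, -0.2, -0.53, -0.84, 0, 0, 1, 0.12, -0.2, -0.53, -0.84, 0, 0, 1, 0.12, -0.2, -0.53, -0.84, 0, 0, 1],
)

```text
clock: 15.47
eef_pos: [0.4367, -0.196, 0.2183]
tool_rot: [-0.456, 0.54, 0.459, 0.538]
ft_force: [-0.1, 0.4, -0.4]
grip_width: 0.0853
```

```bash
python3 - <<'E'
from h import *
import pickle
T,o=tool();print(T.round(4),o["ft_force"],o["joint_pos"])
W=cam("wrist");save("w10.png",W[0]);pickle.dump(W,open("w10.pkl","wb"))
E
```

```text
[[-4.800e-03 -9.866e-01  1.631e-01  4.367e-01]
 [ 1.000e-03  1.631e-01  9.866e-01 -1.960e-01]
 [-1.000e+00  4.900e-03  2.000e-04  2.183e-01]
 [ 0.000e+00  0.000e+00  0.000e+00  1.000e+00]] [-0.06769969  0.38418507 -0.43278969] [-4.21251322e-01  2.08652739e-01 -7.04516951e-02  1.29643364e+00
 -1.07088585e-03 -2.57375034e-01]
```

View pics/w10.png

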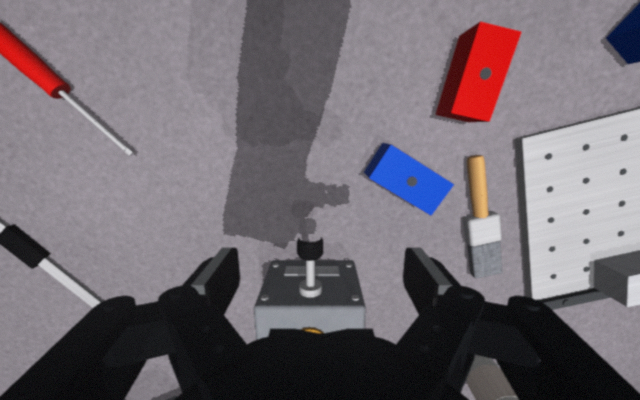

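```bash
python3 - <<'E'
from h import *
import pickle
im=pickle.load(open("w10.pkl","rb"))[0]
save("w10c.png",cv2.resize(cv2.convertScaleAbs(im[225:345,245:375],alpha=1.5,beta=15),None,fx=5,fy=5,interpolation=cv2.INTER_CUBIC))
E
```

```text
(no output)
```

View pics/w10c.png

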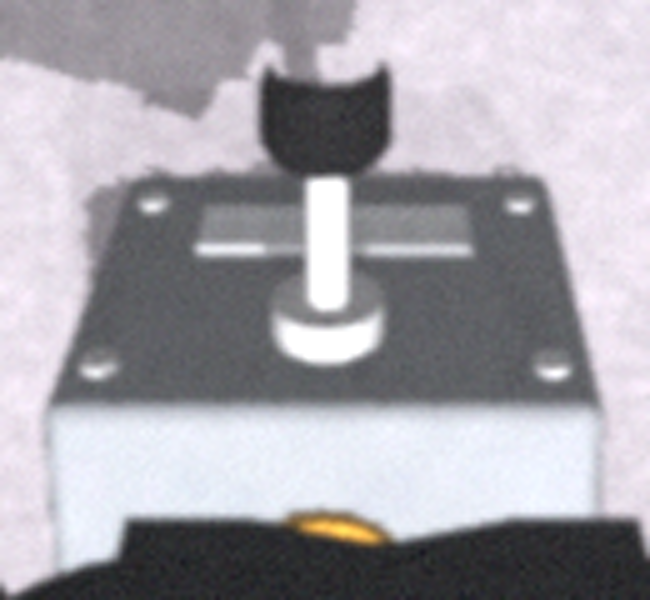

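```bash
python3 - <<'E'
from h import *
import pickle
im,d,p,T=pickle.load(open("w10.pkl","rb"))
a=lambda x,y,z:onz(p,T,245+x/5-.4,225+y/5-.4,z)
L=a(50,408,.11);Rr=a(601,407,.11);bl=a(133,178,0);br=a(541,178,0)
print(L,Rr,np.linalg.norm(L-Rr)); w=L-Rr;w2=bl-br
# image left is world -y? 
print(np.arctan2(w[1],w[0]),np.arctan2(w2[1],w2[0]),bl,br,np.linalg.norm(w2))
m=(L+Rr)/2; yaw=np.arctan2(w[1],w[0])+np.pi/2; print("yaw",yaw)
X=np.array([np.cos(yaw),np.sin(yaw)]);print("knob pred",m[:2]-.055*X, ((bl+br)/2)[:2]-.055*X)
r1=a(327,190,.08);r2=a(328,300,.08);print("rod",r1,r2, np.arctan2(*(r2-r1)[[1,0]]))
k1=a(260,120,.08);k2=a(392,120,.08);print("knob sides",k1,k2,np.linalg.norm(k1-k2))
P=cloud(p,T,d)
for v in range(238,264,3): print(v,P[v,310].round(4),im[v,310])
E
```

```text
[ 0.53799864 -0.28381726  0.11      ] [ 0.55654614 -0.16940048  0.11      ] 0.11591034932891496
-1.7315030759358616 -1.73372773129831 [ 0.54061516 -0.28613724  0.        ] [ 0.55965621 -0.17030778  0.        ] 0.11738409313651348
yaw -0.16070674914096506
knob pred [ 0.49298109 -0.217808  ] [ 0.49584439 -0.21942164]
rod [ 0.51284034 -0.22141463  0.08      ] [ 0.54035631 -0.22601481  0.08      ] -0.16565030292689198
knob sides [ 0.49361025 -0.23308708  0.08      ] [ 0.49834858 -0.20426854  0.08      ] 0.029205473458450818
238 [ 0.5155 -0.225   0.0008] [146 137 146]
241 [ 5.205e-01 -2.260e-01 -4.000e-04] [ 99  94 100]
244 [ 0.4851 -0.216   0.0929] [26 28 30]
247 [ 0.4875 -0.2164  0.0951] [33 33 35]
250 [ 0.4905 -0.2169  0.0959] [32 31 33]
253 [ 0.4946 -0.2176  0.0944] [28 27 29]
256 [ 0.4974 -0.2181  0.0955] [28 27 30]
259 [ 0.5016 -0.2189  0.094 ] [43 43 45]
262 [ 0.5097 -0.2207  0.0847] [202 203 204]
```

```bash
python3 - <<'E'
from h import *
print(plan([.4945,-.2185,.12],down(1.409)),plan([.4945,-.2185,.061],down(1.409)))
E
```

```text
[ 0.393 -0.244 -0.052 -0.001 -0.    -0.008] [ 0.629 -0.245 -0.052 -0.001 -0.    -0.008]
```

apply_moves(
  targets=[0.1, -0.12, -0.03, 0, 0, 0, 1, 0.2, -0.2, -0.052, 0, 0, 0, 1, 0.3, -0.245, -0.052, 0, 0, 0, 1, 0.39, -0.245, -0.052, 0, 0, 0, 1, 0.39, -0.245, -0.052, 0, 0, 0, 1, 0.47, -0.245, -0.052, 0, 0, 0, 1, 0.55, -0.245, -0.052, 0, 0, 0, 1, 0.63, -0.245, -0.052, 0, 0, 0, 1, 0.63, -0.245, -0.052, 0, 0, 0, 1, 0.63, -0.245, -0.052, 0, 0, 0, 1],
)

```text
clock: 16.35
eef_pos: [0.4935, -0.2188, 0.0618]
tool_rot: [-0.457, 0.54, 0.459, 0.538]
ft_force: [-0.2, -0.2, 1.3]
grip_width: 0.0856
```

```bash
python3 - <<'E'
from h import *
T,o=tool();print(T.round(4),o["ft_force"])
W=cam("wrist");save("w11.png",W[0])
E
```

```text
[[-5.000e-03 -9.869e-01  1.615e-01  4.935e-01]
 [ 2.000e-04  1.615e-01  9.869e-01 -2.188e-01]
 [-1.000e+00  4.900e-03 -6.000e-04  6.180e-02]
 [ 0.000e+00  0.000e+00  0.000e+00  1.000e+00]] [-0.19255401 -0.17153698  1.31896954]
```

View pics/w11.png

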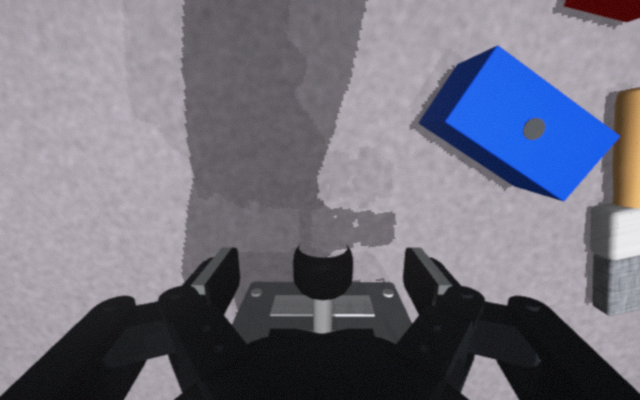

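The knob is centred between the fingers (column 322). Close.

apply_moves(
  targets=[0, 0, 0, 0, 0, 0, 0, 0, 0, 0, 0, 0, 0, 0, 0, 0, 0, 0, 0, 0, 0, 0, 0, 0, 0, 0, 0, 0, 0, 0, 0, 0, 0, 0, 0, 0, 0, 0, 0, 0, 0, 0, 0, 0, 0, 0, 0, 0, 0, 0, 0, 0, 0, 0, 0, 0, 0, 0, 0, 0, 0, 0, 0],
)

```text
clock: 17.15
eef_pos: [0.4943, -0.2182, 0.0624]
tool_rot: [-0.456, 0.539, 0.459, 0.539]
ft_force: [-0.4, 6.5, 6.8]
grip_width: 0.0281
```

```bash
python3 - <<'E'
from h import *
T,o=tool();print(T.round(4),o["ft_force"],o["grip_width"])
E
```

```text
[[-0.0015 -0.9868  0.162   0.4943]
 [ 0.0036  0.1619  0.9868 -0.2182]
 [-1.      0.0021  0.0033  0.0624]
 [ 0.      0.      0.      1.    ]] [-0.44342768  6.4614132   6.8196172 ] 0.028109674538605706
```

apply_moves(
  targets=[0, 0.01, 0, 0, 0, 0, 0, 0, 0.02, 0, 0, 0, 0, 0, 0, 0.03, 0, 0, 0, 0, 0, 0, 0.04, 0, 0, 0, 0, 0, 0, 0.04, 0, 0, 0, 0, 0],
)

```text
clock: 17.57
eef_pos: [0.4846, -0.2165, 0.0624]
tool_rot: [-0.457, 0.538, 0.459, 0.539]
ft_force: [0.5, 7.0, 5.5]
grip_width: 0.0283
```

apply_moves(
  targets=[0, 0.01, 0, 0, 0, 0, 0, 0, 0.02, 0, 0, 0, 0, 0, 0, 0.03, 0, 0, 0, 0, 0, 0, 0.03, 0, 0, 0, 0, 0],
)

```text
clock: 17.9
eef_pos: [0.4766, -0.2152, 0.0624]
tool_rot: [-0.456, 0.539, 0.459, 0.539]
ft_force: [-0.4, 6.5, 6.5]
grip_width: 0.0283
```

The rod is about 18 mm out and the axial force is back to its value before the pull. Release, rise and look.

apply_moves(
  targets=[0, 0, 0, 0, 0, 0, 0.5, 0, 0, 0, 0, 0, 0, 1, 0, 0, 0, 0, 0, 0, 1, 0, 0, 0, 0, 0, 0, 1, 0, 0, 0, 0, 0, 0, 1, 0, 0, 0, 0, 0, 0, 1, -0.1, 0, 0, 0, 0, 0, 1, -0.25, 0.05, 0, 0, 0, 0, 1, -0.4, 0.1, 0, 0, 0, 0, 1, -0.6, 0.16, 0.05, 0, 0, 0, 1, -0.6, 0.16, 0.05, 0, 0, 0, 1, -0.6, 0.16, 0.05, 0, 0, 0, 1],
)

```text
clock: 18.9
eef_pos: [0.4409, -0.1989, 0.2159]
tool_rot: [-0.459, 0.539, 0.456, 0.539]
ft_force: [0.4, -0.1, 0.3]
grip_width: 0.0855
```

```bash
python3 - <<'E'
from h import *
import pickle
W=cam("wrist");save("w12.png",W[0]);im,d,p,T=W
P=cloud(p,T,d)
X=np.array([np.cos(-.162),np.sin(-.162)])
for v in range(225,275,3): print(v,[ (u,P[v,u].round(4).tolist(),int(im[v,u].mean())) for u in (320,)])
D={}
for n in ("scene","top"):
    D[n]=cam(n); save(n+"1.png",D[n][0])
pickle.dump((W,D),open("d1.pkl","wb"))
E
```

```text
225 [(320, [0.4708, -0.2056, 0.0919], 24)]
228 [(320, [0.4739, -0.2061, 0.0923], 23)]
231 [(320, [0.4771, -0.2066, 0.0925], 29)]
234 [(320, [0.4804, -0.2072, 0.0925], 27)]
237 [(320, [0.484, -0.2078, 0.0916], 30)]
240 [(320, [0.5267, -0.2155, -0.0003], 118)]
243 [(320, [0.5313, -0.2163, -0.0005], 135)]
246 [(320, [0.5357, -0.217, -0.0003], 136)]
249 [(320, [0.5399, -0.2177, 0.0006], 137)]
252 [(320, [0.5447, -0.2185, 0.0002], 131)]
255 [(320, [0.5491, -0.2192, 0.0005], 103)]
258 [(320, [0.5488, -0.2191, 0.0103], 51)]
261 [(320, [0.5485, -0.219, 0.0196], 58)]
264 [(320, [0.5472, -0.2187, 0.0306], 87)]
267 [(320, [0.547, -0.2186, 0.0389], 80)]
270 [(320, [0.5482, -0.2188, 0.0443], 114)]
273 [(320, [0.5492, -0.2189, 0.0501], 56)]
```

View pics/w12.png

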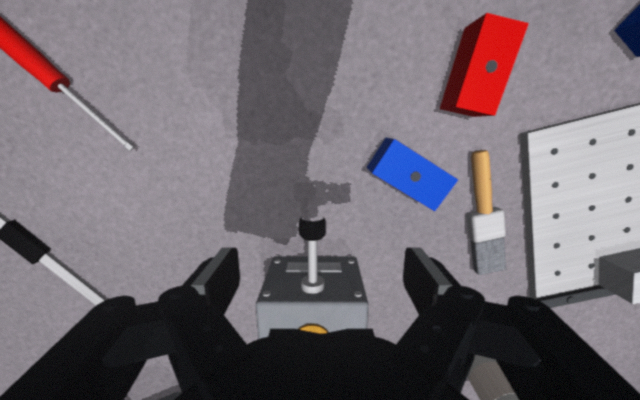

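View pics/top1.png

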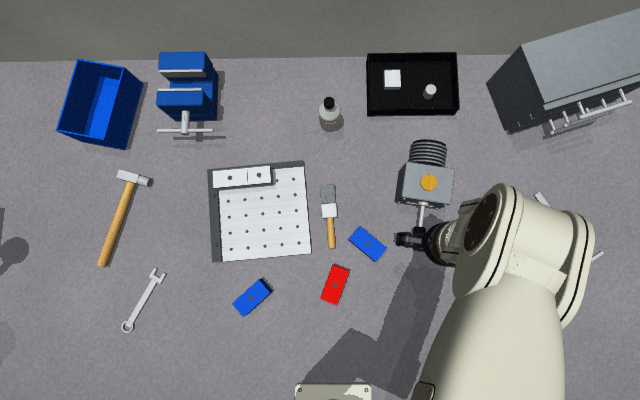

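```bash
python3 - <<'E'
from h import *
import pickle
X=np.array([np.cos(-.162),np.sin(-.162)])
W0=pickle.load(open("w10.pkl","rb"));(W1,D1)=pickle.load(open("d1.pkl","rb"))
for im,d,p,T,cu,lo,hi in ((*W0,310,215,262),(*W1,312,200,245)):
    g=im.mean(2); P=cloud(p,T,d)
    m=(P[...,2]>.083)&(P[...,2]<.1)&(g<60); m[:lo]=0;m[hi:]=0;m[:,:cu-16]=0;m[:,cu+17:]=0
    s=P[m][:,:2]@X; print(m.sum(),s.min(),s.max(),np.median(s))
    # collar face reference: bright row end
    col=g[225:300,cu+1]; print(col.round().astype(int).tolist())
save("w12c.png",cv2.resize(cv2.convertScaleAbs(W1[0][205:325,245:375],alpha=1.5,beta=15),None,fx=5,fy=5,interpolation=cv2.INTER_CUBIC))
E
```

```text
444 0.5111042386666735 0.5325781492962468 0.5200056586887789
[95, 91, 91, 91, 96, 94, 92, 89, 101, 134, 141, 139, 141, 141, 140, 131, 101, 59, 30, 32, 33, 32, 33, 32, 27, 29, 32, 26, 25, 34, 28, 32, 27, 26, 45, 107, 176, 201, 203, 206, 204, 204, 205, 206, 203, 206, 201, 204, 201, 203, 202, 204, 203, 203, 205, 204, 204, 203, 203, 203, 190, 151, 102, 78, 78, 121, 185, 205, 208, 201, 198, 183, 126, 71, 56]
469 0.4930050253525608 0.5137902839113214 0.5022131145586093
[27, 27, 26, 28, 27, 29, 22, 27, 23, 26, 27, 25, 29, 25, 35, 95, 179, 204, 206, 207, 206, 205, 207, 209, 207, 206, 204, 204, 206, 208, 206, 207, 206, 208, 207, 206, 206, 204, 207, 207, 207, 205, 206, 204, 205, 205, 204, 204, 206, 205, 206, 208, 207, 205, 207, 207, 199, 180, 126, 81, 80, 114, 184, 208, 209, 207, 201, 184, 133, 79, 59, 56, 55, 56, 58]
```

View pics/w12c.png

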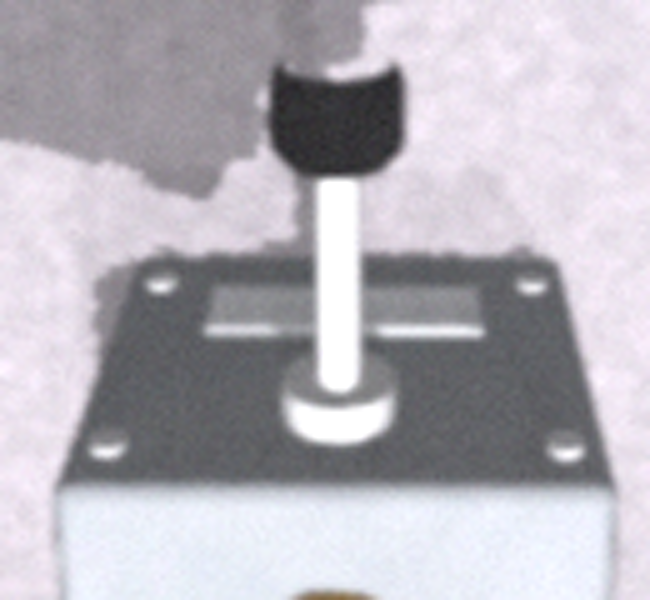

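The rod moved about 18 mm, by 18.1/18.8/17.8 mm in three comparisons. In the top view both blanks lie in the corner (213–272, 175). The brush (329,215) and the bottle (330,110) are where they were, and the gripper is clear. Handing in.

```bash
python3 - <<'E'
from h import *
o=bot.get_obs();print(o["clock"],o["ft_force"]);bot.job_done()
E
```

```text
19.05 [-0.44710022 -0.00778687 -0.0783434 ]
the job is handed in; nothing more can be done
```

I set up the job as asked and handed it in at about 19 s. No verdict was reported.

- **Long blank:** I gripped it, slid it against both rails, and seated it with a 17 N push on its end. That push was needed because about 1 mm of gap to the side rail remained after the first placing. In the last close view its centre was 22.2 mm and 44.5 mm from the corner, against a nominal 22.5 mm and 45 mm.
- **Short blank:** I packed it against the back rail and the long blank's end. The centres are 75.2 mm apart, and it is 21.9 mm from the back rail and square.
- **Rod:** I gripped the knob, pulled the rod out and released it. Three comparisons gave 17.8 to 18.8 mm of travel after release, against the 18 mm middle click.
- **Brush and bottle:** both look unmoved in the final top view. The gripper was clear with near-zero force when I handed in.

The top and wrist cameras disagreed by 3 to 5 mm on absolute position. I measured the blanks against the rails in the wrist view only, so this does not affect those figures.

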